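# Start a new batch on the microscope's roller feed

## Task

Get the inspection microscope's roller feed ready for a new batch. First turn the batch counter's reset knob back to its zero stop; then set the long instrument case on the open upper end of the sloped rollers, lengthwise along the lane, and let go so that it rolls down under the clear hood to the stop; then do the same with the short case so that it rolls up against the long one. Set the cases down gently, do not drop them, and leave the bottle, the stage and the jar where they are.

Things in the scene. Friction and masses are not known exactly. Their poses are not given: they have to be found in the camera images.
- rack_load (a point): Loading point of the fixed sloped roller lane (aluminium, 420 mm long): on its centre line, level with the roller tops (75 mm above the bench), in the open upper end; set cases down centred here. x level along the lane, downhill; y across; z up. Rollers slope down 7 degrees to +x, from 90 mm uphill to 300 mm downhill of this point. Side guides 70 mm apart inside, 10 mm thick, stand 10 mm above the rollers.
- rack_hood (a point): Middle of the uphill edge of the clear flat hood, at its underside, 95 mm above the rollers and 113 mm down the slope from the loading point; same axes. The hood, 102 mm wide, 4 mm thick on thin posts, covers the lane from here to the upright black rubber stop, whose face is 310 mm down the slope from the loading point. Rollers (20 mm, 23.5 mm apart) run freely: a case let go rolls there within 2 s.
- reset_knob (a joint): Turn of the batch counter's reset knob in rad: 0 at its zero stop, growing clockwise seen from above (up to 4.3); so it is turned back anticlockwise. It starts between 0.6 and 1.4, stays where it is left, and turns with light friction (0.04 N m).
- reset_knob_grip (a point): Point on the knob's vertical axis at the height to grip, 7 mm below its top. Black bar 42 mm long, 14 mm thick on a 44 mm disc whose top is 23 mm below this point; it stands on the grey counter box (110 x 90 x 60 mm high, fixed). x runs along the bar and turns with it; a white line on top marks its -x end, which points at the thick black mark on the box at zero.
- long_case_center (a point): Centre of the long black hard case, a closed box 125 mm long (x), 60 mm wide (y), 56 mm high (z), about 0.35 kg, lying flat on the bench on its underside. Either end may go first.
- short_case_center (a point): Centre of the short black hard case, a closed box 85 mm long (x), 60 mm wide (y), 66 mm high (z), about 0.3 kg, standing on its underside on the bench. Either end may go first.
- cleaner_center (a point): Centre of a white cleaner bottle standing on the bench, 60 mm diameter, 170 mm high; bystander.
- stage_center (a point): A black adjusting stage, bystander: block 70 x 70 mm, 80 mm high in all, with a steel knob sticking out 18 mm at +x; this point is on its axis, 34 mm above its underside.
- lens_jar_center (a point): Centre of a black lens jar with metal cap standing on the bench, 56 mm diameter, 130 mm high; bystander.

How it is judged (in metres and radians):
On the way, in this order (a step that is already met when the one before it is completed fails the run):
1. the reset knob is turned back to its zero stop (value of joint reset_knob below 0.08 rad), for 0.2 s.
2. the long case lies along the lane against the stop, let go and at rest (x of long_case_center in the frame of rack_load between 0.2411 and 0.2571 m and y of long_case_center in the frame of rack_load between -0.012 and 0.012 m and z of long_case_center in the frame of rack_load between -0.0104 and 0.0056 m and angle between the x axis of long_case_center and the x axis of rack_load, either way round below 0.22 rad and angle between long_case_center's own z axis and vertical below 0.2 rad and contact force between the fingers and long_case below 0.05 N and linear speed of long_case below 0.03 m/s), for 0.2 s.
3. the short case lies along the lane against the long case, let go and at rest (all of step 2 and x of short_case_center in the frame of rack_load between 0.1375 and 0.1535 m and y of short_case_center in the frame of rack_load between -0.012 and 0.012 m and z of short_case_center in the frame of rack_load between 0.0074 and 0.0234 m and angle between the x axis of short_case_center and the x axis of rack_load, either way round below 0.22 rad and angle between short_case_center's own z axis and vertical below 0.2 rad and contact force between the fingers and short_case below 0.05 N and linear speed of short_case below 0.03 m/s), for 0.2 s.
At the end, for the whole second after the job is handed in: Knob within 0.08 rad of its zero stop; long case on the rollers against the stop, short case right behind it: each within 8 mm of its place along the lane and in height, 12 mm of the centre line, lengthwise within 0.22 rad, upright, let go and at rest (all of step 3 and value of joint reset_knob below 0.08 rad); the robot touches nothing.
It fails at once if the cleaner bottle is shifted by more than 30 mm or tipped over (distance of cleaner_center from where it was at the start of the episode above 0.03 m or angle between cleaner_center's own z axis and vertical above 0.3 rad).
It fails at once if the adjusting stage is shifted by more than 30 mm or tipped over (distance of stage_center from where it was at the start of the episode above 0.03 m or angle between stage_center's own z axis and vertical above 0.3 rad).
It fails at once if the lens jar is shifted by more than 30 mm or tipped over (distance of lens_jar_center from where it was at the start of the episode above 0.03 m or angle between lens_jar_center's own z axis and vertical above 0.3 rad).
It fails at once if the long case is dropped or thrown (faster than 0.9 m/s while the fingers do not touch it) (contact force between the fingers and long_case below 0.02 N and linear speed of long_case above 0.9 m/s).
It fails at once if the short case is dropped or thrown (faster than 0.9 m/s while the fingers do not touch it) (contact force between the fingers and short_case below 0.02 N and linear speed of short_case above 0.9 m/s).
It also fails if it takes over 72 s, if anything falls off the work surface, if the arm or the gripper's body presses on something with over 40 N, if the wrist force passes 120 N, or if a joint passes its speed limit or range.

## Robot

A 6-joint arm with a two-finger parallel gripper is mounted at the origin on the work surface. World frame = base frame: x ahead of the robot, y to its left, z up, the work surface at z = 0. Lengths are in m, angles in degrees, forces in N, time in s.
With the tool pointing down it reaches from about 0.35 to 0.875 m from the base axis. Payload 4.2 kg.
Tool frame: the origin (TCP) lies at the very end of the fingers, on their centre line; the grasp point (between the pads) lies 19 mm behind it (r.grip_point_offset is the distance from the TCP to the grasp point, in m); z points along the fingers, y is the line along which they close (so a half turn about z gives the same grasp; the last joint's range is limited). The gripper opens to 87 mm and grips with 3 to 60 N. Pads are 19 mm wide; open, the fingers measure 117 mm over their backs; the gripper's body (75 mm by 190 mm) begins 51 mm behind the grasp point.
Start: joints at [82.884, 22.042, 0.453, 0, -68.411, -14.817], TCP at [0.233, 0.58, 0.223] pointing down, gripper open.
Joint ranges: [-179.83, 179.83], [-69.29, 118.12], [-61.27, 80.66], [-181.25, 117.63], [-171.15, -9.14], [-177.46, 177.46]. Speed limits (degrees/s): [159.86, 159.86, 180, 180, 180, 180].

## Interface

Orientations are given as a 3x3 rotation matrix whose columns are the frame's x, y, z axes.
In Python, from station import r gives the robot as it stands.
- The arm moves only by the tool move_arm, never from a script. Its argument "series" is a list of rows, each a list of 3 entries, a list of its own where there are three numbers: the turn, a rotation vector about the tool's x, y, z as a fraction of full scale, then the shift along the tool's x, y, z as a fraction of full scale, then the opening, from 0 (shut) to 1 (fully open). A call has 1 to 12 rows; each row shifts and turns the commanded pose from where the row before left it, along the tool's axes as they then stand; what a row does not reach is not made up. Full scale, the value 1, is 0.5 m for a shift and 0.1 rad for a turn. A row lasts 1/10 s, in which the tool goes at most 50 mm and 8.59 degrees, less where a joint would pass 70% of its speed; a pose out of reach is approached as far as the arm can. A call with a number of a shift or a turn outside -1 to 1 is refused whole. A call with a gripper value outside its range is refused whole. The fingers move at their own pace and stop on an object; the grip force is fixed at half the most. Time passes only in rows, so rows that do not move let the fingers close. It gives the time, the measured TCP pose, the force, the opening and the grip force at its end, in the units of the state.
- r.sense(): the state, without advancing time (a new reading comes with each control period).
- r.capture(name): name is "scene" or "top"; returns a dict with "img" (480x640x3 uint8, red, green, blue), "fx", "fy", "cx", "cy" (pixels), "k1" (the pictures are not rectified: a ray, as slopes to the right and down, at radius r is drawn at 1 + k1 r^2 times it, then the intrinsics apply), "origin" and "orientation" of the camera in the world. Camera axes: x right, y up, looking along -z (the intrinsics and any distortion apply to the point x, -y, -z); pixel columns grow to the right and rows downward; lengths in m; the calibration is good to about 2 mm. A picture is of the moment at which its call begins. There is no depth.
- r.finish_job(): hands the job in; it is judged then, once.
Trained networks look in the newest picture that a camera, given by its name, has taken for a name from the list of things; names that differ only in an ending like _2 or _b are one class to them, and where a whole thing is asked for, a point or a joint stands for the part that bears it (a point fixed in the world has none). Each returns a list of dicts, best first, with "score" (0 to 1); they miss things now and then, are a little off and sometimes report something else, mostly with a low value. They report only what shows in the picture. A call takes as long as a camera call.
- r.cut_out(target, camera): "pixels" (480x640 bool, what is visible of it) and "centre" ([column, row] in pixels, amid what is visible of it).
- r.pinpoint(target, camera): "centre" ([column, row] in pixels: a listed point, or the origin of a listed thing).
The state is a dict: "time_s": time; "joints": joint angles; "joint_velocities": joint speeds; "effort": joint torques, N m; "tcp_pos": TCP position; "ee_rot": TCP orientation; "wrist_force": force on the tool from outside, world axes, zero at the start; "moment": the same for the moment, N m; "gripper_width": opening from 0.0 (shut) to 1.0 (fully open); "gripper_force": force on a finger pad.
Only numpy, scipy, OpenCV 4.12 (cv2) and the standard library are available. Lean on these libraries where they do the work, as an engineer would, in place of code of your own. Each camera call takes 0.05 s, during which the arm holds its last target. There are 200 camera calls.

## Working session

There is one attempt and no reset: what is moved stays moved. The work goes in short steps, Python scripts to look and compute and a tool call to move; the robot and the scene stay as the last step left them, time stands still between calls to the robot, and variables do not carry over. Pictures are saved under pics/ and viewed, at most 10 in all, crops included, and the job is handed in when it is done.

Besides the shell and the picture viewer there is one more tool, called as name(argument=value, ...) on one line, values as JSON. move_arm: Moves the arm, as the interface text tells. Its arguments: {"type":"object","properties":{"series":{"type":"array"}},"required":["series"]}

```bash
mkdir -p pics; ls; python3 - <<'E'
from station import r
import cv2,numpy as np
s=r.sense();print(s['time_s'],s['tcp_pos'],np.round(s['ee_rot'],3),s['gripper_width'])
for c in ("scene","top"):
    d=r.capture(c);cv2.imwrite(f"pics/{c}0.png",d['img'][:,:,::-1]);print(c,[np.round(d[k],3) for k in d if k!='img'])
    for n in "rack_load rack_hood reset_knob_grip long_case_center short_case_center cleaner_center stage_center lens_jar_center".split():
        print(n,[(round(q['score'],2),np.round(q['centre'],1)) for q in r.pinpoint(n,c)[:2]])
E
```

```text
pics
0.0 [0.23317316 0.57921908 0.22145809] [[ 0.928 -0.374 -0.001]
 [-0.374 -0.928 -0.002]
 [ 0.     0.002 -1.   ]] 0.9989199487800092
scene [np.float64(603.918), np.float64(603.918), np.float64(332.748), np.float64(249.195), np.float64(-0.163), array([ 1.04 , -0.42 ,  1.074]), array([[ 0.636, -0.61 ,  0.473],
       [ 0.772,  0.517, -0.371],
       [-0.018,  0.601,  0.799]])]
rack_load [(0.84, array([434.4, 203.4]))]
rack_hood [(0.85, array([485. , 216.7]))]
reset_knob_grip [(0.67, array([408.3, 285.8]))]
long_case_center [(0.8, array([269.2, 296.7]))]
short_case_center [(0.56, array([235.7, 426.2]))]
cleaner_center [(0.93, array([198.8, 339.8]))]
stage_center []
lens_jar_center [(0.77, array([340.6, 217.6]))]
top [np.float64(607.181), np.float64(607.181), np.float64(324.366), np.float64(238.707), np.float64(-0.09), array([0.411, 0.033, 1.266]), array([[-0.027,  0.997, -0.071],
       [-1.   , -0.027,  0.009],
       [ 0.007,  0.071,  0.997]])]
rack_load [(0.86, array([185.9, 234.7]))]
rack_hood [(0.96, array([174. , 169.6]))]
reset_knob_grip [(0.69, array([284.7, 175.5]))]
long_case_center [(0.95, array([388.1, 269.8])), (0.26, array([485.6, 178.3]))]
short_case_center [(0.91, array([486.5, 178.4])), (0.45, array([172.6, 171.4]))]
cleaner_center [(0.68, array([485.9, 250.3]))]
stage_center [(0.87, array([376.3, 189.4]))]
lens_jar_center [(0.73, array([279.1, 294.8]))]
```

View pics/scene0.png

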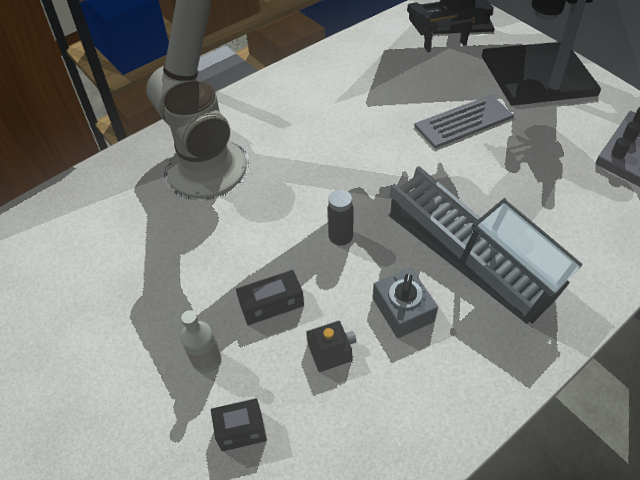

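View pics/top0.png

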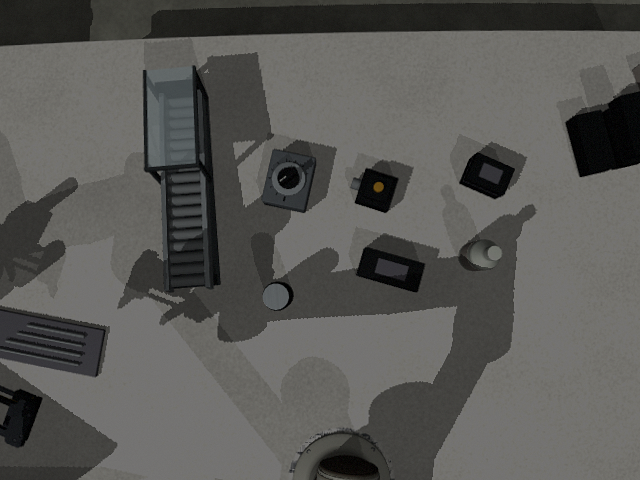

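The top view shows the lane on the left (load point about (186,235), hood from row 170 up), knob at (287,178), long case (390,270), short case (488,177), stage (377,190), jar (277,295) and bottle (485,252). The scene view agrees with it. Next I triangulate and fit the boxes.

```bash
cat >h.py <<'E'
from station import r
import numpy as np,cv2
from scipy.optimize import minimize,least_squares
def proj(d,P):
    q=(np.atleast_2d(P)-d['origin'])@np.array(d['orientation'])
    a=q[:,0]/-q[:,2];b=-q[:,1]/-q[:,2];k=1+d['k1']*(a*a+b*b)
    return np.c_[d['cx']+d['fx']*a*k,d['cy']+d['fy']*b*k]
def ray(d,uv):
    a=cv2.undistortPoints(np.float64([[uv]]),np.array([[d['fx'],0,d['cx']],[0,d['fy'],d['cy']],[0,0,1.]]),np.float64([d['k1'],0,0,0]))[0,0]
    return np.array(d['orientation'])@[a[0],-a[1],-1]
def atz(d,uv,z):
    v=ray(d,uv);o=np.array(d['origin']);return o+v*(z-o[2])/v[2]
def tri(ds,uvs):
    f=lambda p:np.concatenate([proj(d,p)[0]-u for d,u in zip(ds,uvs)])
    s=least_squares(f,[.4,0,.1]);return s.x,np.abs(s.fun).max()
def box(x,y,yaw,L,W,H,z0=0):
    c,s=np.cos(yaw),np.sin(yaw)
    return np.array([[x+c*a-s*b,y+s*a+c*b,z0+z] for a in(-L/2,L/2) for b in(-W/2,W/2) for z in(0,H)])
def fitbox(ds,masks,p0,L,W,H):
    def cost(p):
        t=0
        for d,m in zip(ds,masks):
            im=np.zeros((480,640),np.uint8);S=16
            h=cv2.convexHull(np.float32(proj(d,box(*p,L,W,H))));cv2.fillConvexPoly(im,np.int32(np.round(h*S)),1,cv2.LINE_8,4)
            im=im>0;t+=1-(im&m).sum()/max(1,(im|m).sum())
        return t
    best=None
    for y0 in np.radians(range(-90,90,15)):
        st=np.array([[0,0,0],[.01,0,0],[0,.01,0],[0,0,.15]])+[*p0,y0]
        s=minimize(cost,st[0],method='Nelder-Mead',options=dict(initial_simplex=st,xatol=1e-4,fatol=1e-4))
        if best is None or s.fun<best.fun:best=s
    return best.x,best.fun
E
python3 - <<'E'
from h import *
ds=[r.capture(c) for c in("scene","top")]
for n in "rack_load rack_hood reset_knob_grip lens_jar_center cleaner_center".split():
    q=[r.pinpoint(n,c) for c in("scene","top")]
    if all(q):print(n,*np.round(tri(ds,[a[0]['centre'] for a in q]),4))
p=r.pinpoint("stage_center","top");print("stage",p and atz(ds[1],p[0]['centre'],.034))
for n,dim in(("long_case_center",(.125,.06,.056)),("short_case_center",(.085,.06,.066))):
    m=[r.cut_out(n,c)[0]for c in("scene","top")]
    print(n,[(round(a['score'],2),a['pixels'].sum(),np.round(a['centre']))for a in m])
    p0=atz(ds[1],m[1]['centre'],dim[2])[:2]
    for sel in([0,1],[1]):
        p,c=fitbox([ds[i] for i in sel],[m[i]['pixels'] for i in sel],p0,*dim);print(n,np.round(p[:2],4),np.degrees(p[2]),c)
# rectified top views at knob top and guide top
t=ds[1]
def rect(d,c,z,h,px):
    n=int(2*h*px);g=np.array([[c[0]+h-(i+.5)/px,c[1]+h-(j+.5)/px,z] for i in range(n) for j in range(n)])
    m=proj(d,g).astype(np.float32).reshape(n,n,2);return cv2.remap(d['img'],m,None,cv2.INTER_CUBIC)
kz=tri(ds,[r.pinpoint("reset_knob_grip",c)[0]['centre'] for c in("scene","top")])[0]
a=rect(t,kz,kz[2]+.007,.07,4000);b=rect(ds[0],kz,kz[2]+.007,.07,4000)
k=cv2.resize(np.hstack([a,b]),(800,400))
cv2.imwrite("pics/knob.png",np.clip(k[:,:,::-1]*1.6,0,255))
E
```

```text
Traceback (most recent call last):
ValueError: setting an array element with a sequence. The requested array has an inhomogeneous shape after 1 dimensions. The detected shape was (2,) + inhomogeneous part.
```

```bash
cat > m.py <<'E'
from h import *
ds=[r.capture(c) for c in("scene","top")]
for n in "rack_load rack_hood reset_knob_grip lens_jar_center cleaner_center".split():
    q=[r.pinpoint(n,c) for c in("scene","top")]
    if all(q):
        p,e=tri(ds,[a[0]['centre'] for a in q]);print(n,np.round(p,4),round(e,2))
p=r.pinpoint("stage_center","top");print("stage",p and atz(ds[1],p[0]['centre'],.034))
for n,dim in(("long_case_center",(.125,.06,.056)),("short_case_center",(.085,.06,.066))):
    m=[r.cut_out(n,c)[0]for c in("scene","top")]
    print(n,[(round(a['score'],2),a['pixels'].sum(),np.round(a['centre']))for a in m])
    p0=atz(ds[1],m[1]['centre'],dim[2])[:2]
    for sel in([0,1],[1]):
        p,c=fitbox([ds[i] for i in sel],[m[i]['pixels'] for i in sel],p0,*dim);print(n,np.round(p[:2],4),np.degrees(p[2]),c)
t=ds[1]
def rect(d,c,z,h,px):
    n=int(2*h*px);g=np.array([[c[0]+h-(i+.5)/px,c[1]+h-(j+.5)/px,z] for i in range(n) for j in range(n)])
    m=proj(d,g).astype(np.float32).reshape(n,n,2);return cv2.remap(d['img'],m,None,cv2.INTER_CUBIC)
kz=tri(ds,[r.pinpoint("reset_knob_grip",c)[0]['centre'] for c in("scene","top")])[0]
a=rect(t,kz,kz[2]+.007,.07,3000);b=rect(ds[0],kz,kz[2]+.007,.07,3000)
k=cv2.resize(np.hstack([a,b]),(800,400))
cv2.imwrite("pics/knob.png",np.clip(k[:,:,::-1]*1.6,0,255))
E
python3 m.py
```

```text
rack_load [0.5026 0.2932 0.0789] 2.35
rack_hood [0.6262 0.3024 0.1525] 0.12
reset_knob_grip [0.6186 0.0977 0.0855] 1.44
lens_jar_center [0.3845 0.1221 0.0569] 0.61
stage [ 0.59403417 -0.08934483  0.034     ]
long_case_center [(0.65, np.int64(2272), array([269., 297.])), (0.75, np.int64(1970), array([391., 270.]))]
long_case_center [ 0.4323 -0.1101] -107.63311807308781 0.1428694110434362
long_case_center [ 0.4323 -0.1098] 72.25350743098474 0.03527682508574226
short_case_center [(0.86, np.int64(2081), array([232., 426.])), (0.69, np.int64(1670), array([486., 177.]))]
short_case_center [ 0.6188 -0.3163] 66.20840930233577 0.13772026234529644
short_case_center [ 0.6192 -0.3156] 65.20635035867902 0.04022988505747127[ WARN:0@4.000] global loadsave.cpp:1063 imwrite_ Unsupported depth image for selected encoder is fallbacked to CV_8U.
```

View pics/knob.png

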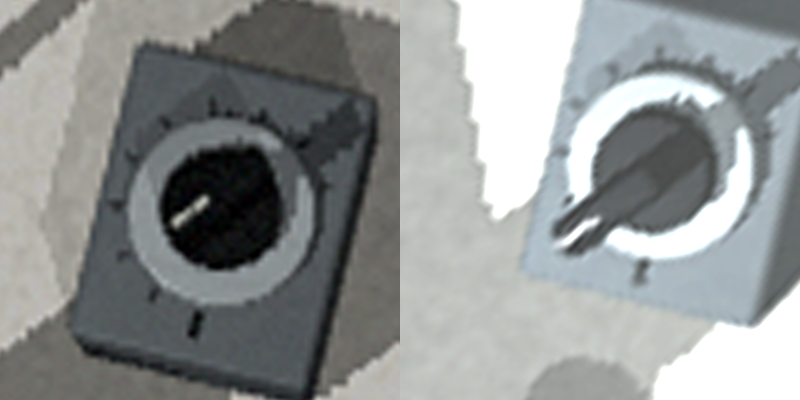

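Knob measured from both views: axis at about (0.620, 0.0905), grip height about 0.095, marked end pointing at 127° and the thick mark at 166°. That means turning it about 40° anticlockwise. I'm moving over it now.

move_arm(series=[[[0,0,0],[0.087,0.0495,0],1],[[0,0,0],[0.087,0.0495,0],1],[[0,0,0],[0.087,0.0495,0],1],[[0,0,0],[0.087,0.0495,0],1],[[0,0,0],[0.087,0.0495,0],1],[[0,0,0],[0.087,0.0495,0],1],[[0,0,0],[0.087,0.0495,0],1],[[0,0,0],[0.087,0.0495,0],1],[[0,0,0],[0.087,0.0495,0],1],[[0,0,0],[0.087,0.0495,0],1],[[0,0,0],[0.087,0.0495,0],1],[[0,0,0],[0.087,0.0495,0],1]])

```text
time_s: 3.25
tcp_pos: [0.6074, 0.1079, 0.2228]
ee_rot: [[0.928, -0.373, 0.001], [-0.373, -0.928, 0.0], [0.0, -0.0, -1.0]]
wrist_force: [1.5, 1.6, -0.2]
gripper_width: 1.0
gripper_force: 0.0
```

```bash
cat > go.py <<'E'
from h import *
import sys
# remaining move: target x y z theta(deg) -> tool-axes units
def go(x,y,z,th):
    s=r.sense();R=np.array(s['ee_rot']);d=np.array([x,y,z])-s['tcp_pos']
    t=np.degrees(np.arctan2(R[1,0],R[0,0]))
    print('t',round(s['time_s'],2),'tcp',np.round(s['tcp_pos'],4),'th',round(t,2),'w',round(s['gripper_width'],3),'tool shift/0.5:',np.round(R.T@d/.5,4),'turn z units',round(-np.radians(th-t)/.1,2), 'F',np.round(s['wrist_force'],1),'M',np.round(s['moment'],2),'zax',np.round(R[:,2],4))
if __name__=='__main__':go(*map(float,sys.argv[1:]))
E
python3 go.py .62 .0905 .079 -53; python3 - <<'E'
from h import *
t=r.capture("top");L=[r.pinpoint(n,"top")[0]['centre'] for n in("rack_load","rack_hood")]
a=atz(t,L[0],.075);b=atz(t,L[1],.156);print(a,b,np.linalg.norm(b-a))
q=r.pinpoint("cleaner_center","top");print('cleaner',q and atz(t,q[0]['centre'],.085))
im=t['img'][:,:,::-1].copy()
im=np.clip(im*1.8,0,255).astype(np.uint8)
im=cv2.resize(im[40:310,100:330],None,fx=3,fy=3) if 0 else im
w=np.arctan2(*(b-a)[1::-1]);print(np.degrees(w))
c,s=np.cos(w),np.sin(w);S=4;off=np.array([110,50]);im=cv2.resize(im[50:200+100,110:260],None,fx=S*.72,fy=S*.72,interpolation=cv2.INTER_CUBIC);S*=.72
def P(u,v,h):return [a[0]+c*u*np.cos(np.radians(7))-s*v,a[1]+s*u*np.cos(np.radians(7))+c*v,.075-u*np.sin(np.radians(7))+h]
def line(p,q,col):
    p,q=[(np.array(proj(t,P(*e))[0])-off)*S for e in(p,q)];cv2.line(im,tuple(np.int32(p)),tuple(np.int32(q)),col,1)
for v in(-.035,.035,-.045,.045):line((-.09,v,.01),(.3,v,.01),(0,255,0))
line((.113,-.051,.095),(.113,.051,.095),(0,0,255));line((0,-.05,0),(0,.05,0),(255,0,255));line((.31,-.051,.095),(.31,.051,.095),(0,0,255));line((-.09,-.045,.01),(-.09,.045,.01),(0,255,255))
cv2.imwrite("pics/lane.png",im)
E
```

```text
t 3.25 tcp [0.6074 0.1079 0.2228] th -21.93 w 1.0 tool shift/0.5: [0.0362 0.0231 0.2876] turn z units 5.42 F [ 1.5  1.6 -0.2] M [ 0.08 -0.06  0.06] zax [ 5.e-04  2.e-04 -1.e+00]
[ 0.58869643 -0.07913389  0.075     ] [0.49648625 0.26965911 0.156     ] 0.36975704174894347
cleaner [ 0.45696488 -0.2884784   0.085     ]
104.80845871171235
```

View pics/lane.png

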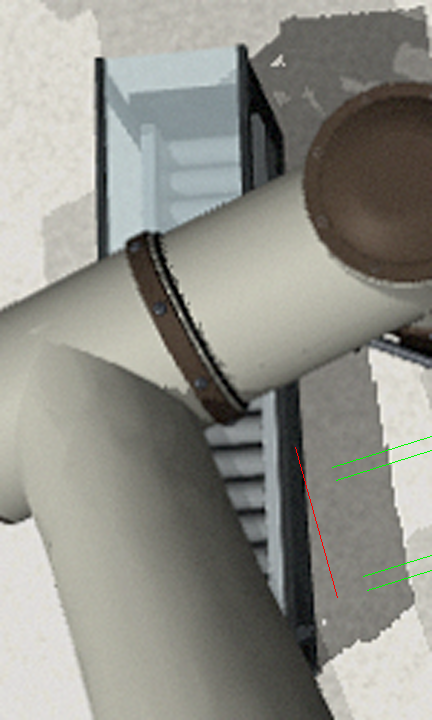

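move_arm(series=[[[0,0,0],[0.036,0.023,0.02],1],[[0,0,0.9],[0,0,0.045],1],[[0,0,0.9],[0,0,0.045],1],[[0,0,0.9],[0,0,0.045],1],[[0,0,0.9],[0,0,0.045],1],[[0,0,0.9],[0,0,0.04],1],[[0,0,0.9],[0,0,0.02],1],[[0,0,0],[0,0,0],1],[[0,0,0],[0,0,0],1]])

```text
time_s: 4.35
tcp_pos: [0.6187, 0.0935, 0.0932]
ee_rot: [[0.607, -0.795, 0.001], [-0.795, -0.607, 0.0], [0.0, -0.001, -1.0]]
wrist_force: [0.1, -0.3, 0.2]
gripper_width: 0.998
gripper_force: 0.0
```

```bash
python3 go.py .62 .0905 .079 -53; cat > lane.py <<'E'
from h import *
import sys
t=r.capture("top");t['img']=cv2.imread('pics/top0.png')
if len(sys.argv)>1: a=np.array([float(sys.argv[1]),float(sys.argv[2]),.075]);w=np.radians(float(sys.argv[3]))
else:
    a=atz(t,[185.9,234.7],.075);b=atz(t,[174,169.6],.156);print(a,b,np.linalg.norm((b-a)[:2]));w=np.arctan2(*(b-a)[1::-1])
print(a,np.degrees(w))
im=np.clip(t['img']*1.8,0,255).astype(np.uint8)
c,s=np.cos(w),np.sin(w);S=2.4;off=np.array([110,50]);im=cv2.resize(im[50:300,110:260],None,fx=S,fy=S,interpolation=cv2.INTER_CUBIC)
def P(u,v,h):return [a[0]+c*u*np.cos(np.radians(7))-s*v,a[1]+s*u*np.cos(np.radians(7))+c*v,.075-u*np.sin(np.radians(7))+h]
def line(p,q,col):
    p,q=[(np.array(proj(t,P(*e))[0])-off)*S for e in(p,q)];cv2.line(im,tuple(np.int32(p)),tuple(np.int32(q)),col,1)
for v in(-.035,.035,-.045,.045):line((-.09,v,.01),(.3,v,.01),(0,255,0))
line((.113,-.051,.095),(.113,.051,.095),(0,0,255));line((0,-.05,0),(0,.05,0),(255,0,255));line((.31,-.051,.095),(.31,.051,.095),(0,0,255));line((-.09,-.045,.01),(-.09,.045,.01),(0,255,255))
cv2.imwrite("pics/lane2.png",im)
E
python3 lane.py
```

```text
t 4.35 tcp [0.6187 0.0935 0.0932] th -52.65 w 0.998 tool shift/0.5: [0.0063 0.0016 0.0284] turn z units 0.06 F [ 0.1 -0.3  0.2] M [-0.03  0.    0.03] zax [ 8.e-04  0.e+00 -1.e+00]
[0.51045703 0.29517604 0.075     ] [0.62551566 0.29859436 0.156     ] 0.11510940179589005
[0.51045703 0.29517604 0.075     ] 1.7017217437495815
```

View pics/lane2.png

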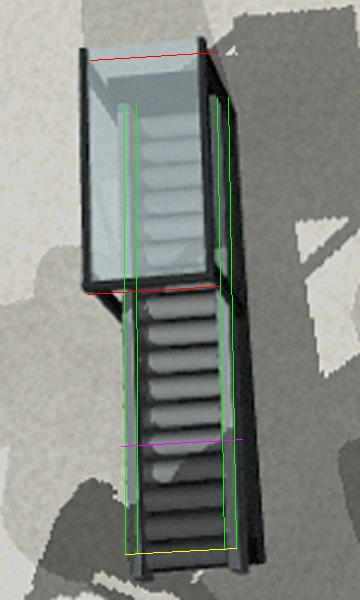

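The overlay shows the lane about 3° more yawed than this fit (the guides run from about (138,570) to (124,105)), which matches the triangulated 4.3°. I'll finish the knob descent and close on it.

move_arm(series=[[[0,0,0],[0.006,0.002,0.014],1],[[0,0,0],[0,0,0.014],1],[[0,0,0],[0,0,0],0.5],[[0,0,0],[0,0,0],0],[[0,0,0],[0,0,0],0],[[0,0,0],[0,0,0],0],[[0,0,0],[0,0,0],0],[[0,0,0],[0,0,0],0]])

```text
time_s: 5.2
tcp_pos: [0.6198, 0.0894, 0.0787]
ee_rot: [[0.604, -0.797, 0.0], [-0.797, -0.604, 0.0], [0.0, -0.0, -1.0]]
wrist_force: [-0.7, -0.9, -0.3]
gripper_width: 0.539
gripper_force: 0.0
```

```bash
python3 go.py .62 .0905 .079 -53; python3 lane.py .508 .2935 4.5
```

```text
t 5.2 tcp [0.6198 0.0894 0.0787] th -52.87 w 0.539 tool shift/0.5: [-0.0016 -0.0017 -0.0006] turn z units 0.02 F [-0.7 -0.9 -0.3] M [ 0.   -0.01 -0.04] zax [ 2.e-04  1.e-04 -1.e+00]
[0.508  0.2935 0.075 ] 4.5
```

View pics/lane2.png

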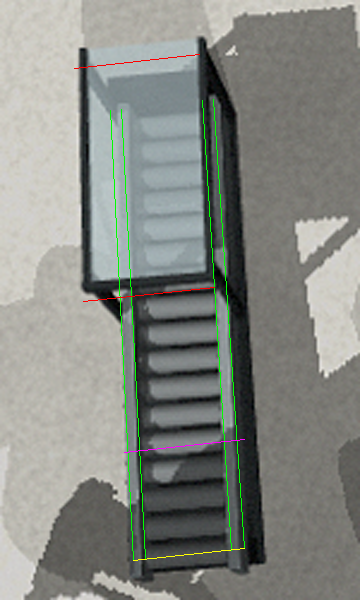

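move_arm(series=[[[0,0,0],[0,0,0],0],[[0,0,0],[0,0,0],0],[[0,0,0],[0,0,0],0],[[0,0,0],[0,0,0],0],[[0,0,0],[0,0,0],0],[[0,0,0],[0,0,0],0]])

```text
time_s: 5.85
tcp_pos: [0.6198, 0.0894, 0.0786]
ee_rot: [[0.604, -0.797, 0.0], [-0.797, -0.604, 0.0], [0.0, -0.0, -1.0]]
wrist_force: [0.6, 0.1, 0.3]
gripper_width: 0.154
gripper_force: 30.0
```

```bash
python3 go.py .62 .0905 .079 -53; python3 -c "
from station import r;print(r.sense()['gripper_force'])"
```

```text
t 5.85 tcp [0.6198 0.0894 0.0786] th -52.87 w 0.154 tool shift/0.5: [-0.0016 -0.0016 -0.0008] turn z units 0.02 F [0.6 0.1 0.3] M [ 0.09 -0.08  0.03] zax [ 2.e-04  1.e-04 -1.e+00]
29.99971813056618
```

The knob is gripped, with 13.4 mm between the pads. Turning anticlockwise.

move_arm(series=[[[0,0,-0.6],[0,0,0],0],[[0,0,-0.6],[0,0,0],0],[[0,0,-0.6],[0,0,0],0],[[0,0,-0.6],[0,0,0],0],[[0,0,-0.6],[0,0,0],0],[[0,0,-0.6],[0,0,0],0],[[0,0,-0.6],[0,0,0],0],[[0,0,-0.6],[0,0,0],0],[[0,0,-0.6],[0,0,0],0],[[0,0,-0.6],[0,0,0],0],[[0,0,-0.2],[0,0,0],0],[[0,0,0],[0,0,0],0]])

```text
time_s: 7.05
tcp_pos: [0.6204, 0.0901, 0.0786]
ee_rot: [[0.954, -0.298, 0.002], [-0.299, -0.954, 0.001], [0.001, -0.001, -1.0]]
wrist_force: [1.0, 3.9, -2.1]
gripper_width: 0.158
gripper_force: 30.0
```

```bash
python3 go.py .62 .0905 .079 -13
```

```text
t 7.05 tcp [0.6204 0.0901 0.0786] th -17.37 w 0.158 tool shift/0.5: [-0.001  -0.0006 -0.0009] turn z units -0.76 F [ 1.   3.9 -2.1] M [ 0.94 -0.46  0.05] zax [ 0.0015  0.0011 -1.    ]
```

move_arm(series=[[[0,0,-0.3],[0,0,0],0],[[0,0,-0.3],[0,0,0],0],[[0,0,-0.3],[0,0,0],0],[[0,0,0],[0,0,0],0]])

```text
time_s: 7.45
tcp_pos: [0.6204, 0.0902, 0.0786]
ee_rot: [[0.977, -0.213, 0.002], [-0.213, -0.977, 0.002], [0.001, -0.002, -1.0]]
wrist_force: [2.6, 4.2, -2.2]
gripper_width: 0.162
gripper_force: 30.0
```

```bash
python3 go.py .62 .0905 .079 -13
```

```text
t 7.45 tcp [0.6204 0.0902 0.0786] th -12.32 w 0.162 tool shift/0.5: [-0.0009 -0.0005 -0.0008] turn z units 0.12 F [ 2.6  4.2 -2.2] M [ 1.19 -0.57 -0.48] zax [ 0.0017  0.0016 -1.    ]
```

move_arm(series=[[[0,0,-0.3],[0,0,0],0],[[0,0,-0.2],[0,0,0],0],[[0,0,0],[0,0,0],0],[[0,0,0],[0,0,0],0]])

```text
time_s: 7.85
tcp_pos: [0.6205, 0.0901, 0.0786]
ee_rot: [[0.986, -0.165, 0.002], [-0.165, -0.986, 0.002], [0.002, -0.002, -1.0]]
wrist_force: [2.7, 5.2, -2.6]
gripper_width: 0.168
gripper_force: 30.0
```

```bash
python3 go.py .62 .0905 .079 -13
```

```text
t 7.85 tcp [0.6205 0.0901 0.0786] th -9.5 w 0.168 tool shift/0.5: [-0.0011 -0.0006 -0.0008] turn z units 0.61 F [ 2.7  5.2 -2.6] M [ 1.43 -0.74 -0.84] zax [ 0.0019  0.0017 -1.    ]
```

Torque jumped to 0.84 N·m, so the knob is at its stop. Releasing and lifting.

move_arm(series=[[[0,0,0],[0,0,0],1],[[0,0,0],[0,0,0],1],[[0,0,0],[0,0,0],1],[[0,0,0],[0,0,0],1],[[0,0,0],[0,0,-0.06],1],[[0,0,0],[0,0,-0.1],1],[[0,0,0],[0,0,-0.1],1]])

```text
time_s: 8.55
tcp_pos: [0.6189, 0.0886, 0.2093]
ee_rot: [[0.987, -0.162, -0.003], [-0.162, -0.987, -0.002], [-0.003, 0.002, -1.0]]
wrist_force: [1.7, 0.2, 0.2]
gripper_width: 0.72
gripper_force: 0.0
```

```bash
python3 go.py .4323 -.110 .22 -107.7;python3 -c "
from station import r;print(r.sense()['joints'])"; sed -i 's/lane2/lane3/' lane.py
```

```text
t 8.55 tcp [0.6189 0.0886 0.2093] th -9.33 w 0.72 tool shift/0.5: [-0.3039  0.4526 -0.0196] turn z units 17.17 F [1.7 0.2 0.2] M [ 0.03 -0.12 -0.01] zax [-0.0029 -0.0017 -1.    ]
[ 2.29745627e+01  2.26657763e+01 -5.36281581e-01  2.90073299e-02
 -6.69896830e+01  5.76884614e+01]
```

move_arm(series=[[[0,0,0],[-0.051,0.075,0],1],[[0,0,0],[-0.051,0.075,0],1],[[0,0,0],[-0.051,0.075,0],1],[[0,0,0],[-0.051,0.075,0],1],[[0,0,0],[-0.05,0.076,0],1],[[0,0,0],[-0.05,0.076,0],1],[[0,0,1],[0,0,0],1],[[0,0,1],[0,0,0],1],[[0,0,1],[0,0,0],1],[[0,0,1],[0,0,0],1],[[0,0,1],[0,0,0],1],[[0,0,1],[0,0,0],1]])

```text
time_s: 9.75
tcp_pos: [0.4326, -0.1093, 0.2086]
ee_rot: [[0.72, -0.694, -0.001], [-0.694, -0.72, -0.0], [-0.0, 0.001, -1.0]]
wrist_force: [0.3, 0.5, 0.2]
gripper_width: 0.999
gripper_force: 0.0
```

move_arm(series=[[[0,0,1],[0,0,0.02],1],[[0,0,1],[0,0,0.02],1],[[0,0,1],[0,0,0.02],1],[[0,0,1],[0,0,0.02],1],[[0,0,1],[0,0,0.02],1],[[0,0,1],[0,0,0.02],1],[[0,0,1],[0,0,0.02],1],[[0,0,1],[0,0,0],1],[[0,0,1],[0,0,0],1],[[0,0,1],[0,0,0],1],[[0,0,1],[0,0,0],1],[[0,0,0],[0,0,0],1]])

```text
time_s: 10.95
tcp_pos: [0.4327, -0.1092, 0.1386]
ee_rot: [[-0.288, -0.958, -0.0], [-0.958, 0.288, -0.0], [0.0, 0.0, -1.0]]
wrist_force: [-0.6, 0.0, -0.2]
gripper_width: 1.0
gripper_force: 0.0
```

```bash
python3 go.py .4323 -.110 .018 -107.7
```

```text
t 10.95 tcp [ 0.4327 -0.1092  0.1386] th -106.72 w 1.0 tool shift/0.5: [0.0016 0.0003 0.2413] turn z units 0.17 F [-0.6  0.  -0.2] M [ 0.07 -0.05 -0.03] zax [-5.e-04 -2.e-04 -1.e+00]
```

move_arm(series=[[[0,0,0.17],[0.0016,0,0.05],1],[[0,0,0],[0,0,0.06],1],[[0,0,0],[0,0,0.06],1],[[0,0,0],[0,0,0.04],1],[[0,0,0],[0,0,0.02],1],[[0,0,0],[0,0,0.009],1],[[0,0,0],[0,0,0],0.5],[[0,0,0],[0,0,0],0.5],[[0,0,0],[0,0,0],0.5],[[0,0,0],[0,0,0],0.5],[[0,0,0],[0,0,0],0.5],[[0,0,0],[0,0,0],0.5]])

```text
time_s: 12.15
tcp_pos: [0.4327, -0.1097, 0.0196]
ee_rot: [[-0.304, -0.953, -0.0], [-0.953, 0.304, 0.0], [0.0, 0.0, -1.0]]
wrist_force: [-1.9, 1.2, 6.9]
gripper_width: 0.689
gripper_force: 30.0
```

```bash
python3 go.py .4323 -.110 .25 -107.7
```

```text
t 12.15 tcp [ 0.4327 -0.1097  0.0196] th -107.7 w 0.689 tool shift/0.5: [ 0.0008  0.0006 -0.4608] turn z units -0.0 F [-1.9  1.2  6.9] M [0.66 0.7  0.04] zax [-2.e-04  0.e+00 -1.e+00]
```

Long case gripped, 60 mm between the pads. Lifting and turning.

move_arm(series=[[[0,0,0],[0,0,-0.04],0.5],[[0,0,0],[0,0,-0.08],0.5],[[0,0,0],[0,0,-0.09],0.5],[[0,0,0],[0,0,-0.09],0.5],[[0,0,1],[0,0,-0.08],0.5],[[0,0,1],[0,0,-0.04],0.5],[[0,0,1],[0,0,0],0.5],[[0,0,1],[0,0,0],0.5],[[0,0,1],[0,0,0],0.5],[[0,0,1],[0,0,0],0.5],[[0,0,1],[0,0,0],0.5],[[0,0,1],[0,0,0],0.5]])

```text
time_s: 13.35
tcp_pos: [0.4318, -0.1096, 0.2277]
ee_rot: [[-0.897, -0.441, -0.003], [-0.441, 0.897, 0.001], [0.002, 0.002, -1.0]]
wrist_force: [0.1, 0.2, -5.0]
gripper_width: 0.687
gripper_force: 30.0
```

move_arm(series=[[[0,0,1],[0,0,0],0.5],[[0,0,1],[0,0,0],0.5],[[0,0,1],[0,0,0],0.5],[[0,0,1],[0,0,0],0.5],[[0,0,0],[0,0,0],0.5]])

```text
time_s: 13.85
tcp_pos: [0.4319, -0.1096, 0.2278]
ee_rot: [[-0.998, -0.061, -0.002], [-0.061, 0.998, 0.001], [0.002, 0.001, -1.0]]
wrist_force: [0.4, 0.1, -3.6]
gripper_width: 0.685
gripper_force: 30.0
```

```bash
python3 go.py .512 .292 .23 -176.4; python3 -c "
from station import r;print(r.sense()['joints'])"; python3 lane.py .512 .292 3.6
```

```text
t 13.85 tcp [ 0.4319 -0.1096  0.2278] th -176.48 w 0.685 tool shift/0.5: [-0.2093  0.7919 -0.0042] turn z units -0.01 F [ 0.4  0.1 -3.6] M [-0.01 -0.15 -0.01] zax [-2.5e-03  7.0e-04 -1.0e+00]
[ 6.73035112e+00  4.06893813e+00 -2.26461953e+01 -6.25476020e-02
 -6.34199883e+01 -9.31816355e+01]
[0.512 0.292 0.075] 3.6
```

View pics/lane3.png

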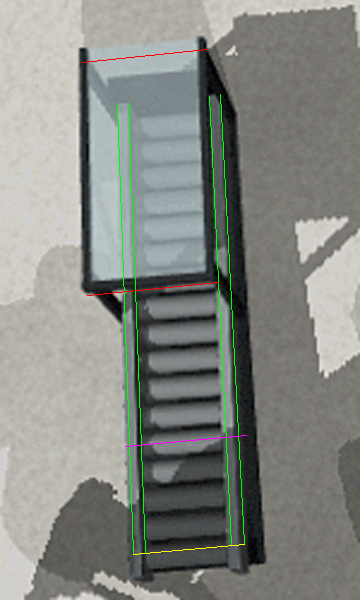

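The model at (0.512, 0.292), yaw 3.6° now matches both guides and the hood edge (red line about 4 px low, so x is about 0.514). Carrying the case over and tilting it 7°.

move_arm(series=[[[0,0,0],[-0.012,0.048,0],0.5],[[0,0,0],[-0.023,0.088,0],0.5],[[0,0,0],[-0.023,0.088,0],0.5],[[0,0,0],[-0.023,0.088,0],0.5],[[0,0,0],[-0.023,0.088,0],0.5],[[0,0,0],[-0.023,0.088,0],0.5],[[0,0,0],[-0.023,0.088,0],0.5],[[0,0,0],[-0.023,0.088,0],0.5],[[0,0,0],[-0.023,0.088,0],0.5],[[0,0.6,0],[-0.006,0.04,0],0.5],[[0,0.62,0],[0,0,0],0.5],[[0,0,0],[0,0,0],0.5]])

```text
time_s: 15.1
tcp_pos: [0.5102, 0.2927, 0.2271]
ee_rot: [[-0.99, -0.063, -0.123], [-0.063, 0.998, -0.008], [0.124, -0.001, -0.992]]
wrist_force: [0.4, -0.6, -4.6]
gripper_width: 0.685
gripper_force: 30.0
```

```bash
python3 go.py .5085 .2915 .0985 -176.4; python3 - <<'E'
from h import *
t=r.capture("scene");cv2.imwrite("pics/s4.png",np.clip(t['img'][60:320,180:600,::-1]*1.3,0,255).astype(np.uint8).repeat(2,0).repeat(2,1)[:520,:800]);print(r.sense()['wrist_force'])
E
```

```text
t 15.1 tcp [0.5102 0.2927 0.2271] th -176.38 w 0.685 tool shift/0.5: [-0.0284 -0.0019  0.2556] turn z units 0.0 F [ 0.4 -0.6 -4.6] M [ 0.03 -0.55  0.04] zax [-0.1232 -0.0084 -0.9923]
[-0.27876044 -0.09984661 -4.94016984]
```

move_arm(series=[[[0,0,0],[-0.007,-0.002,0.06],0.5],[[0,0,0],[-0.007,0,0.06],0.5],[[0,0,0],[-0.007,0,0.06],0.5],[[0,0,0],[-0.005,0,0.04],0.5],[[0,0,0],[-0.002,0,0.02],0.5],[[0,0,0],[0,0,0.01],0.5],[[0,0,0],[0,0,0],0.5],[[0,0,0],[0,0,0],0.5]])

```text
time_s: 15.95
tcp_pos: [0.5087, 0.291, 0.1045]
ee_rot: [[-0.991, -0.062, -0.119], [-0.062, 0.998, -0.006], [0.119, 0.002, -0.993]]
wrist_force: [-0.5, -0.3, -4.3]
gripper_width: 0.686
gripper_force: 30.0
```

```bash
python3 go.py .5085 .2915 .0955 -176.4; python3 - <<'E'
from h import *
a=r.capture("scene")['img'][130:290,340:600];b=r.capture("top")['img'][50:310,110:330]
a=cv2.resize(a,None,fx=1.7,fy=1.7,interpolation=2);b=cv2.resize(b,None,fx=1.5,fy=1.5)
h=max(a.shape[0],b.shape[0]);pad=lambda i:np.pad(i,((0,h-i.shape[0]),(0,0),(0,0)))
cv2.imwrite("pics/place.png",np.clip(np.hstack([pad(a),pad(b)])[:,:,::-1]*1.5,0,255).astype(np.uint8))
E
```

```text
t 15.95 tcp [0.5087 0.291  0.1045] th -176.43 w 0.686 tool shift/0.5: [-0.0018  0.0009  0.0179] turn z units -0.01 F [-0.5 -0.3 -4.3] M [ 0.08 -0.56  0.04] zax [-0.1188 -0.0055 -0.9929]
```

View pics/place.png

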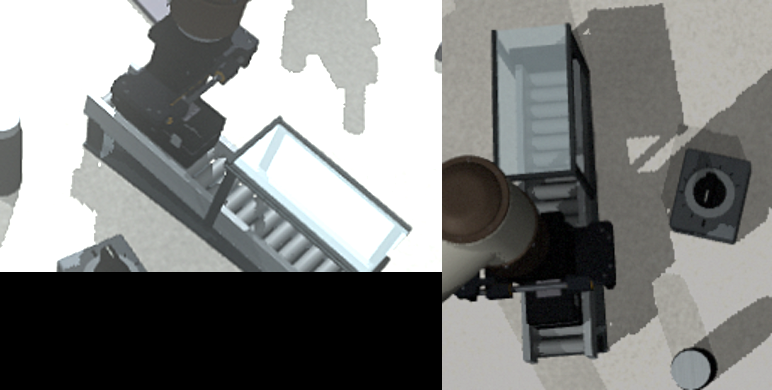

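Case sits just over the guides and the knob's white line points at the mark. Lowering gently while watching the force.

move_arm(series=[[[0,0,0],[-0.001,0.001,0.004],0.5],[[0,0,0],[-0.001,0,0.004],0.5],[[0,0,0],[0,0,0.003],0.5],[[0,0,0],[0,0,0],0.5]])

```text
time_s: 16.45
tcp_pos: [0.5081, 0.291, 0.0972]
ee_rot: [[-0.991, -0.062, -0.122], [-0.061, 0.998, -0.008], [0.122, -0.0, -0.992]]
wrist_force: [-0.2, 0.5, -3.7]
gripper_width: 0.689
gripper_force: 30.0
```

```bash
python3 go.py .5085 .2915 .0955 -176.4
```

```text
t 16.45 tcp [0.5081 0.291  0.0972] th -176.47 w 0.689 tool shift/0.5: [-0.0013  0.0009  0.0033] turn z units -0.01 F [-0.2  0.5 -3.7] M [ 0.02 -0.56  0.02] zax [-0.1221 -0.0079 -0.9925]
```

move_arm(series=[[[0,0,0],[0,0,0.002],0.5],[[0,0,0],[0,0,0.002],0.5],[[0,0,0],[0,0,0],0.5]])

```text
time_s: 16.75
tcp_pos: [0.5079, 0.291, 0.0955]
ee_rot: [[-0.991, -0.062, -0.122], [-0.061, 0.998, -0.008], [0.122, -0.0, -0.993]]
wrist_force: [-0.0, -0.1, -4.4]
gripper_width: 0.69
gripper_force: 30.0
```

move_arm(series=[[[0,0,0],[0,0,0.002],0.5],[[0,0,0],[0,0,0.002],0.5],[[0,0,0],[0,0,0],0.5]])

```text
time_s: 17.05
tcp_pos: [0.5082, 0.2912, 0.0942]
ee_rot: [[-0.991, -0.062, -0.121], [-0.062, 0.998, -0.007], [0.121, 0.0, -0.993]]
wrist_force: [0.6, 0.1, -2.2]
gripper_width: 0.683
gripper_force: 30.0
```

move_arm(series=[[[0,0,0],[0,0,0.001],1],[[0,0,0],[0,0,0],1],[[0,0,0],[0,0,0],1],[[0,0,0],[0,0,0],1],[[0,0,0],[0,0,0],1],[[0,0,0],[0,0,0],1],[[0,0,0],[0,0,0],1],[[0,0,0],[0,0,0],1],[[0,0,0],[0,0,0],1],[[0,0,0],[0,0,0],1],[[0,0,0],[0,0,0],1],[[0,0,0],[0,0,0],1]])

```text
time_s: 18.25
tcp_pos: [0.5077, 0.2911, 0.0932]
ee_rot: [[-0.991, -0.062, -0.121], [-0.061, 0.998, -0.008], [0.122, -0.0, -0.993]]
wrist_force: [0.2, -0.0, 0.6]
gripper_width: 0.995
gripper_force: 0.0
```

```bash
python3 - <<'E'
from h import *
t=r.capture("scene");w=np.radians(3.6);
for n,zz in(("long_case_center",.0725),):
    for q in r.pinpoint(n,"scene")[:2]:
        p=atz(t,q['centre'],zz)-[.514,.292,.075];print(q['score'],np.cos(w)*p[0]+np.sin(w)*p[1],-np.sin(w)*p[0]+np.cos(w)*p[1])
E
python3 go.py .5085 .2915 .24 -176.4
```

```text
0.98 0.15686307815314032 0.0035565304072156263
t 18.35 tcp [0.5077 0.2911 0.0932] th -176.46 w 1.0 tool shift/0.5: [ 0.0342  0.0007 -0.2916] turn z units -0.01 F [-0.5  0.1  0.1] M [ 0.08 -0.41  0.02] zax [-0.1215 -0.0075 -0.9926]
```

move_arm(series=[[[0,0,0],[0.004,0,-0.04],1],[[0,0,0],[0.01,0,-0.08],1],[[0,0,0],[0.01,0,-0.09],1],[[0,0,0],[0.01,0,-0.08],1],[[0,-0.61,0],[0,0,0],1],[[0,-0.61,0],[0,0,0],1],[[0,0,0],[0,0,0],1]])

```text
time_s: 19.05
tcp_pos: [0.5071, 0.2907, 0.2399]
ee_rot: [[-0.998, -0.063, 0.0], [-0.063, 0.998, 0.0], [-0.0, 0.0, -1.0]]
wrist_force: [0.8, 0.2, 0.1]
gripper_width: 1.001
gripper_force: 0.0
```

```bash
python3 go.py .619 -.316 .23 -114.5; python3 - <<'E'
from h import *
t=r.capture("top");w=np.radians(3.6);s=r.capture("scene")
for c,d in(("top",t),("scene",s)):
    for q in r.pinpoint("long_case_center",c)[:2]:
        p=atz(d,q['centre'],.0725)-[.514,.292,.075];print(c,q['score'],np.cos(w)*p[0]+np.sin(w)*p[1],-np.sin(w)*p[0]+np.cos(w)*p[1])
m=r.cut_out("short_case_center","top")
if m:print(m[0]['score'],m[0]['centre'],fitbox([t],[m[0]['pixels']],atz(t,m[0]['centre'],.066)[:2],.085,.06,.066))
E
```

```text
t 19.05 tcp [0.5071 0.2907 0.2399] th -176.38 w 1.001 tool shift/0.5: [-0.1468 -1.2251  0.0196] turn z units -10.8 F [0.8 0.2 0.1] M [ 0.05 -0.12 -0.03] zax [ 2.e-04  2.e-04 -1.e+00]
scene 0.67 0.24105301968855156 -0.010063099103694403
0.86 [488.0, 178.7] (array([ 0.61864715, -0.3168096 , -1.99867055]), np.float64(0.030442274554853488))
```

move_arm(series=[[[0,0,0],[-0.012,-0.099,0],1],[[0,0,0],[-0.012,-0.099,0],1],[[0,0,0],[-0.012,-0.099,0],1],[[0,0,0],[-0.012,-0.099,0],1],[[0,0,0],[-0.012,-0.099,0],1],[[0,0,0],[-0.012,-0.099,0],1],[[0,0,0],[-0.012,-0.099,0],1],[[0,0,0],[-0.012,-0.099,0],1],[[0,0,0],[-0.012,-0.099,0],1],[[0,0,0],[-0.012,-0.099,0],1],[[0,0,0],[-0.012,-0.099,0],1],[[0,0,0],[-0.012,-0.099,0],1]])

```text
time_s: 20.5
tcp_pos: [0.6174, -0.2998, 0.2386]
ee_rot: [[-0.998, -0.061, -0.001], [-0.061, 0.998, 0.001], [0.001, 0.001, -1.0]]
wrist_force: [0.9, 1.2, -0.1]
gripper_width: 1.003
gripper_force: 0.0
```

move_arm(series=[[[0,0,0],[-0.003,-0.037,0],1],[[0,0,-1],[0,0,0],1],[[0,0,-1],[0,0,0],1],[[0,0,-1],[0,0,0],1],[[0,0,-1],[0,0,0],1],[[0,0,-1],[0,0,0],1],[[0,0,-1],[0,0,0],1],[[0,0,-1],[0,0,0],1],[[0,0,-1],[0,0,0],1],[[0,0,-1],[0,0,0],1],[[0,0,-1],[0,0,0],1],[[0,0,-0.8],[0,0,0],1]])

```text
time_s: 21.7
tcp_pos: [0.6199, -0.3161, 0.2383]
ee_rot: [[-0.413, -0.911, -0.001], [-0.911, 0.413, 0.001], [-0.0, 0.001, -1.0]]
wrist_force: [0.5, -0.6, 0.5]
gripper_width: 0.998
gripper_force: 0.0
```

```bash
python3 go.py .6188 -.3163 .023 -114.5; python3 - <<'E'
from h import *
t=r.capture("top");w=np.radians(3.6);s=r.capture("scene")
for c,d in(("top",t),("scene",s)):
    for q in r.pinpoint("long_case_center",c)[:2]:
        p=atz(d,q['centre'],.0725)-[.514,.292,.075];print(c,q['score'],np.cos(w)*p[0]+np.sin(w)*p[1],-np.sin(w)*p[0]+np.cos(w)*p[1])
a=s['img'][150:350,340:600];b=t['img'][50:310,110:310]
a=cv2.resize(a,None,fx=1.6,fy=1.6,interpolation=2);b=cv2.resize(b,None,fx=1.6,fy=1.6)
h=max(a.shape[0],b.shape[0]);pad=lambda i:np.pad(i,((0,h-i.shape[0]),(0,0),(0,0)))
cv2.imwrite("pics/roll.png",np.clip(np.hstack([pad(a),pad(b)])[:,:,::-1]*1.3,0,255).astype(np.uint8))
E
```

```text
t 21.7 tcp [ 0.6199 -0.3161  0.2383] th -114.4 w 0.998 tool shift/0.5: [0.0013 0.0013 0.4306] turn z units 0.02 F [ 0.5 -0.6  0.5] M [ 0.1  -0.12 -0.02] zax [-1.3e-03  7.0e-04 -1.0e+00]
scene 0.72 0.23942099781074633 -0.0043392229316160415
```

View pics/roll.png

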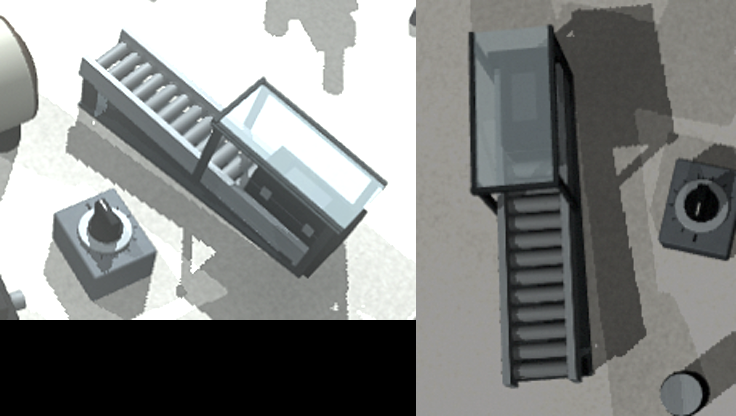

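The long case lies straight in the lane against the stop under the hood. The knob's line points at the mark. Now the short case.

move_arm(series=[[[0,0,0],[0.001,0.001,0.06],1],[[0,0,0],[0,0,0.08],1],[[0,0,0],[0,0,0.09],1],[[0,0,0],[0,0,0.09],1],[[0,0,0],[0,0,0.06],1],[[0,0,0],[0,0,0.035],1],[[0,0,0],[0,0,0.015],1],[[0,0,0],[0,0,0],0.5],[[0,0,0],[0,0,0],0.5],[[0,0,0],[0,0,0],0.5],[[0,0,0],[0,0,0],0.5],[[0,0,0],[0,0,0],0.5]])

```text
time_s: 23.1
tcp_pos: [0.6198, -0.3161, 0.0256]
ee_rot: [[-0.416, -0.909, 0.002], [-0.909, 0.416, -0.001], [-0.0, -0.002, -1.0]]
wrist_force: [0.6, 1.0, 1.6]
gripper_width: 0.683
gripper_force: 30.0
```

move_arm(series=[[[0,0,0],[0,0,0],0.5],[[0,0,0],[0,0,0],0.5]])

```text
time_s: 23.3
tcp_pos: [0.6198, -0.3161, 0.0256]
ee_rot: [[-0.416, -0.909, 0.002], [-0.909, 0.416, -0.001], [-0.0, -0.002, -1.0]]
wrist_force: [0.1, 1.2, 6.0]
gripper_width: 0.686
gripper_force: 30.0
```

```bash
python3 go.py .6188 -.3163 .26 -176.4
```

```text
t 23.3 tcp [ 0.6198 -0.3161  0.0256] th -114.57 w 0.686 tool shift/0.5: [ 0.0011  0.0006 -0.4689] turn z units 10.79 F [0.1 1.2 6. ] M [ 0.36  0.   -0.08] zax [ 1.9e-03 -8.0e-04 -1.0e+00]
```

move_arm(series=[[[0,0,0],[0,0,-0.04],0.5],[[0,0,0],[0,0,-0.09],0.5],[[0,0,0],[0,0,-0.1],0.5],[[0,0,0],[0,0,-0.1],0.5],[[0,0,0],[0,0,-0.08],0.5],[[0,0,1],[0,0,-0.04],0.5],[[0,0,1],[0,0,0],0.5],[[0,0,1],[0,0,0],0.5],[[0,0,1],[0,0,0],0.5],[[0,0,1],[0,0,0],0.5],[[0,0,1],[0,0,0],0.5],[[0,0,1],[0,0,0],0.5]])

```text
time_s: 24.5
tcp_pos: [0.618, -0.3152, 0.2464]
ee_rot: [[-0.906, -0.423, -0.004], [-0.423, 0.906, 0.003], [0.003, 0.004, -1.0]]
wrist_force: [-0.9, 0.5, -3.5]
gripper_width: 0.686
gripper_force: 30.0
```

move_arm(series=[[[0,0,1],[0,0,0],0.5],[[0,0,1],[0,0,0],0.5],[[0,0,1],[0,0,0],0.5],[[0,0,0.8],[0,0,0],0.5],[[0,0,0],[0,0,0],0.5]])

```text
time_s: 25.0
tcp_pos: [0.6181, -0.3152, 0.2466]
ee_rot: [[-0.998, -0.062, -0.004], [-0.062, 0.998, 0.002], [0.004, 0.003, -1.0]]
wrist_force: [-0.4, 0.5, -4.6]
gripper_width: 0.686
gripper_force: 30.0
```

```bash
python3 go.py .509 .2912 .25 -176.4
```

```text
t 25.0 tcp [ 0.6181 -0.3152  0.2466] th -176.47 w 0.686 tool shift/0.5: [ 0.1431  1.2241 -0.0029] turn z units -0.01 F [-0.4  0.5 -4.6] M [ 0.03 -0.16 -0.01] zax [-0.004   0.0025 -1.    ]
```

move_arm(series=[[[0,0,0],[0.006,0.06,0],0.5],[[0,0,0],[0.012,0.098,0],0.5],[[0,0,0],[0.012,0.098,0],0.5],[[0,0,0],[0.012,0.098,0],0.5],[[0,0,0],[0.012,0.098,0],0.5],[[0,0,0],[0.012,0.098,0],0.5],[[0,0,0],[0.012,0.098,0],0.5],[[0,0,0],[0.012,0.098,0],0.5],[[0,0,0],[0.012,0.098,0],0.5],[[0,0,0],[0.012,0.098,0],0.5],[[0,0,0],[0.012,0.098,0],0.5],[[0,0,0],[0.012,0.098,0],0.5]])

```text
time_s: 26.2
tcp_pos: [0.5136, 0.2494, 0.2484]
ee_rot: [[-0.998, -0.064, -0.002], [-0.064, 0.998, -0.001], [0.002, -0.0, -1.0]]
wrist_force: [1.2, 0.3, -4.9]
gripper_width: 0.689
gripper_force: 30.0
```

move_arm(series=[[[0,0,0],[0.005,0.06,0],0.5],[[0,0.6,0],[0,0.026,0],0.5],[[0,0.62,0],[0,0,0],0.5],[[0,0,0],[0,0,0],0.5]])

```text
time_s: 26.6
tcp_pos: [0.5104, 0.2912, 0.2473]
ee_rot: [[-0.99, -0.063, -0.124], [-0.062, 0.998, -0.008], [0.124, -0.001, -0.992]]
wrist_force: [-0.5, 0.7, -4.5]
gripper_width: 0.683
gripper_force: 30.0
```

```bash
python3 go.py .509 .2912 .112 -176.4
```

```text
t 26.6 tcp [0.5104 0.2912 0.2473] th -176.4 w 0.683 tool shift/0.5: [-0.0309  0.0004  0.2689] turn z units -0.0 F [-0.5  0.7 -4.5] M [ 0.05 -0.59  0.04] zax [-0.1237 -0.0084 -0.9923]
```

move_arm(series=[[[0,0,0],[-0.007,0,0.06],0.5],[[0,0,0],[-0.008,0,0.07],0.5],[[0,0,0],[-0.008,0,0.07],0.5],[[0,0,0],[-0.005,0,0.045],0.5],[[0,0,0],[-0.002,0,0.02],0.5],[[0,0,0],[0,0,0.008],0.5],[[0,0,0],[0,0,0.006],0.5],[[0,0,0],[0,0,0.004],0.5],[[0,0,0],[0,0,0],0.5]])

```text
time_s: 27.5
tcp_pos: [0.5079, 0.2907, 0.1078]
ee_rot: [[-0.991, -0.062, -0.12], [-0.062, 0.998, -0.006], [0.12, 0.001, -0.993]]
wrist_force: [-0.0, -0.5, -4.2]
gripper_width: 0.686
gripper_force: 30.0
```

```bash
python3 go.py .509 .2912 .101 -176.4
```

```text
t 27.5 tcp [0.5079 0.2907 0.1078] th -176.44 w 0.686 tool shift/0.5: [-0.0039  0.0009  0.0133] turn z units -0.01 F [-0.  -0.5 -4.2] M [ 0.09 -0.58  0.02] zax [-0.12   -0.0063 -0.9927]
```

move_arm(series=[[[0,0,0],[0,0.0006,0.005],0.5],[[0,0,0],[0,0,0.004],0.5],[[0,0,0],[0,0,0.003],0.5],[[0,0,0],[0,0,0.001],0.5],[[0,0,0],[0,0,0],0.5]])

```text
time_s: 28.0
tcp_pos: [0.5068, 0.2906, 0.1005]
ee_rot: [[-0.991, -0.062, -0.121], [-0.061, 0.998, -0.008], [0.122, -0.0, -0.993]]
wrist_force: [-0.0, -0.8, -3.6]
gripper_width: 0.686
gripper_force: 30.0
```

move_arm(series=[[[0,0,0],[0,0,0.001],0.5],[[0,0,0],[0,0,0.001],0.5],[[0,0,0],[0,0,0],0.5]])

```text
time_s: 28.3
tcp_pos: [0.5072, 0.2907, 0.1002]
ee_rot: [[-0.991, -0.062, -0.12], [-0.062, 0.998, -0.007], [0.12, 0.0, -0.993]]
wrist_force: [1.4, -0.9, -0.9]
gripper_width: 0.684
gripper_force: 30.0
```

Contact with the rollers. Releasing.

move_arm(series=[[[0,0,0],[0,0,0],1],[[0,0,0],[0,0,0],1],[[0,0,0],[0,0,0],1],[[0,0,0],[0,0,0],1],[[0,0,0],[0,0,0],1],[[0,0,0],[0,0,0],1],[[0,0,0],[0,0,0],1],[[0,0,0],[0,0,0],1],[[0,0,0],[0,0,0],1],[[0,0,0],[0,0,0],1],[[0,0,0],[0,0,0],1],[[0,0,0],[0,0,0],1]])

```text
time_s: 29.5
tcp_pos: [0.5066, 0.2906, 0.0995]
ee_rot: [[-0.991, -0.062, -0.121], [-0.061, 0.998, -0.008], [0.122, 0.0, -0.993]]
wrist_force: [-0.8, 0.5, 0.2]
gripper_width: 0.999
gripper_force: 0.0
```

move_arm(series=[[[0,0,0],[0.004,0,-0.04],1],[[0,0,0],[0.01,0,-0.08],1],[[0,0,0],[0.01,0,-0.09],1],[[0,0,0],[0.01,0,-0.08],1],[[0,0,0],[0.09,-0.02,0],1],[[0,0,0],[0.09,-0.02,0],1],[[0,0,0],[0,0,0],1],[[0,0,0],[0,0,0],1],[[0,0,0],[0,0,0],1],[[0,0,0],[0,0,0],1],[[0,0,0],[0,0,0],1],[[0,0,0],[0,0,0],1]])

```text
time_s: 30.7
tcp_pos: [0.4199, 0.2653, 0.2559]
ee_rot: [[-0.991, -0.061, -0.122], [-0.061, 0.998, -0.008], [0.122, -0.001, -0.992]]
wrist_force: [0.4, -0.3, -0.7]
gripper_width: 1.001
gripper_force: 0.0
```

```bash
python3 - <<'E'
from h import *
t=r.capture("top");w=np.radians(3.6);s=r.capture("scene")
for n,z in(("long_case_center",.0725),("short_case_center",.0904)):
  for c,d in(("top",t),("scene",s)):
    for q in r.pinpoint(n,c)[:2]:
        p=atz(d,q['centre'],z)-[.514,.292,.075];print(n,c,q['score'],np.cos(w)*p[0]+np.sin(w)*p[1],-np.sin(w)*p[0]+np.cos(w)*p[1])
a=s['img'][150:350,340:600];b=t['img'][50:310,110:310]
a=cv2.resize(a,None,fx=1.6,fy=1.6,interpolation=2);b=cv2.resize(b,None,fx=1.6,fy=1.6)
h=max(a.shape[0],b.shape[0]);pad=lambda i:np.pad(i,((0,h-i.shape[0]),(0,0),(0,0)))
cv2.imwrite("pics/final.png",np.clip(np.hstack([pad(a),pad(b)])[:,:,::-1]*1.3,0,255).astype(np.uint8));print(r.sense()['time_s'])
E
```

```text
long_case_center scene 0.86 0.24222211928234394 -0.01096795943312425
short_case_center top 0.65 0.12852492539823457 -0.0006827298917549858
short_case_center scene 0.81 0.13020241854050818 -0.007286227818690036
short_case_center scene 0.58 0.08554245377822672 -0.40858800835825465
31.0
```

View pics/final.png

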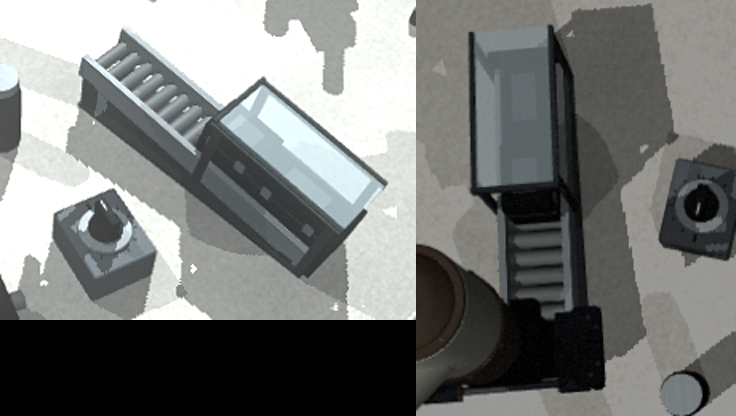

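The short case is under the hood behind the long one. I'll wait a second and check that it has closed up and stopped.

move_arm(series=[[[0,0,0],[0,0,0],1],[[0,0,0],[0,0,0],1],[[0,0,0],[0,0,0],1],[[0,0,0],[0,0,0],1],[[0,0,0],[0,0,0],1],[[0,0,0],[0,0,0],1],[[0,0,0],[0,0,0],1],[[0,0,0],[0,0,0],1],[[0,0,0],[0,0,0],1],[[0,0,0],[0,0,0],1]])

```text
time_s: 32.0
tcp_pos: [0.4195, 0.2652, 0.2565]
ee_rot: [[-0.991, -0.062, -0.121], [-0.061, 0.998, -0.008], [0.122, -0.0, -0.993]]
wrist_force: [-0.0, 0.1, 0.2]
gripper_width: 0.998
gripper_force: 0.0
```

```bash
python3 - <<'E'
from h import *
w=np.radians(3.6);d=r.capture("scene")
for n,z in(("long_case_center",.0725),("short_case_center",.0904)):
    for q in r.pinpoint(n,"scene")[:1]:
        p=atz(d,q['centre'],z)-[.514,.292,.075];print(n,q['centre'],np.cos(w)*p[0]+np.sin(w)*p[1],-np.sin(w)*p[0]+np.cos(w)*p[1])
# overlay expected boxes in place (u along slope from load pt)
im=cv2.resize(np.clip(d['img'][190:340,440:600,::-1]*1.2,0,255).astype(np.uint8),None,fx=4.5,fy=4,interpolation=2) 
sx,sy=4.5,4
c,s_=np.cos(w),np.sin(w);a7=np.radians(7)
def P(u,v,h):
    X=u*np.cos(a7)+h*np.sin(a7);return [.514+c*X-s_*v,.292+s_*X+c*v,.075-u*np.sin(a7)+h*np.cos(a7)]
def px(*e):
    q=proj(d,P(*e))[0];return (int((q[0]-440)*sx),int((q[1]-190)*sy))
for u0,u1,h,col in((.185,.31,.056,(0,255,0)),(.10,.185,.066,(0,0,255))):
    for f in([(u0,-.03,0),(u1,-.03,0),(u1,-.03,h),(u0,-.03,h)],[(u0,-.03,h),(u1,-.03,h),(u1,.03,h),(u0,.03,h)]):
        cv2.polylines(im,[np.int32([px(*e) for e in f])],True,col,1)
cv2.line(im,px(.113,-.051,.095),px(.113,.051,.095),(255,0,255),1)
cv2.imwrite("pics/final2.png",im)
E
```

```text
long_case_center [523.2, 274.2] 0.2325525844086491 -0.006105612263330611
short_case_center [482.5, 239.0] 0.12382124516254138 -0.008627862999220541
```

View pics/final2.png

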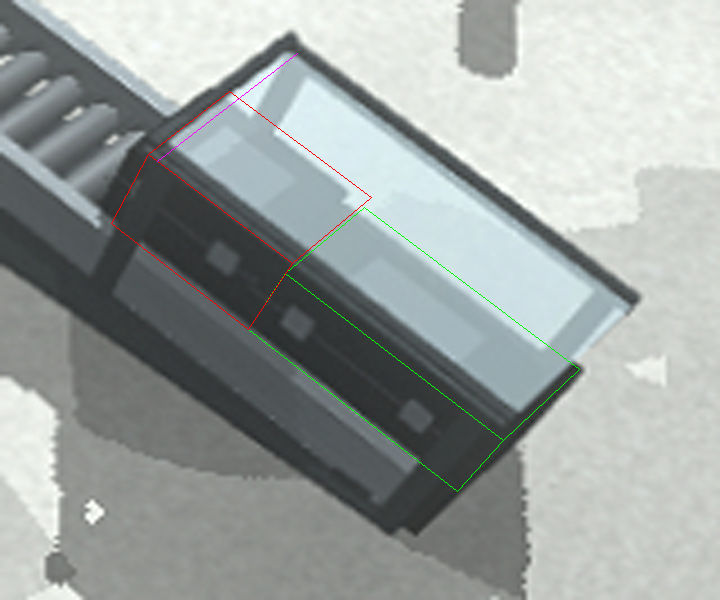

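```bash
python3 - <<'E'
from h import *
d=r.capture("scene");im0=cv2.imread('pics/scene0.png')[:,:,::-1]
def plane(uv,o,n):
    v=ray(d,uv);c=np.array(d['origin']);return c+v*(np.dot(np.array(o)-c,n)/np.dot(v,n))
def blobs(im,poly):
    m=np.zeros((480,640),np.uint8);cv2.fillConvexPoly(m,np.int32(poly),1);m=cv2.erode(m,np.ones((3,3)))
    g=im.mean(2);t=np.median(g[m>0])+15
    n,l,st,ce=cv2.connectedComponentsWithStats(((g>t)&(m>0)).astype(np.uint8));return [(c.round(1),s[4]) for c,s in zip(ce[1:],st[1:]) if s[4]>3]
for nm,x,y,yaw,L,H in(("long",.4325,-.11,72.3,.125,.056),("short",.6188,-.3165,65.5,.085,.066)):
    a=np.radians(yaw);ex=np.array([np.cos(a),np.sin(a),0]);n=np.array([np.sin(a),-np.cos(a),0])  # -y face side toward +x
    o=np.array([x,y,0])+.03*n
    poly=[proj(d,o+ex*u+[0,0,h])[0] for u,h in((-L/2,.003),(L/2,.003),(L/2,H-.004),(-L/2,H-.004))]
    for c,k in blobs(im0,poly):
        p=plane(c,o,n)-o;print(nm,c,k,'u',round(float(p@ex),4),'z',round(p[2],4))
w=np.radians(3.6);ex=np.array([np.cos(w)*np.cos(.1222),np.sin(w)*np.cos(.1222),-np.sin(.1222)]);n=np.array([np.sin(w),-np.cos(w),0])
o=np.array([.514,.292,.075])+.03*n
for c in((506,270.5),(532,293.75),(488.9,254.25)):
    p=plane(c,o,n)-o;print('now u',round(float(p@ex),4),'h',round(float(p@np.array([0,0,1.])+ (p@ex)*.1219),4))
a=d['img'].astype(int);r.capture("top");
print(r.pinpoint("short_case_center","scene")[0]['centre'],np.abs(a[200:320,440:590]-r.capture("scene")['img'][200:320,440:590]).max())
f=cv2.imread('pics/final.png')
E
```

```text
long [290.5 301.4] 31 u 0.034 z 0.0346
long [258.  312.4] 31 u -0.0354 z 0.035
short [254.1 435.8] 29 u 0.0226 z 0.0364
short [227.5 441.8] 30 u -0.0254 z 0.0387
now u 0.202 h 0.0299
now u 0.2715 h 0.0281
now u 0.1545 h 0.0339
[482.7, 239.9] 4
```

The latches put the case centres 106 mm apart, against 105 mm when touching, so the short case is up against the long one. Nothing is moving. Handing in.

```bash
python3 -c "
from station import r;print(r.finish_job())"
```

```text
the job is handed in; nothing more can be done
None
```

The job is handed in at about 32 s of the allowed 72 s, and no verdict came back: the knob is at its zero stop, the long case lies against the stop and the short case is up against it, with the bottle, stage and jar not touched (I viewed 11 pictures, one over the limit of 10).

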